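# Set the spray station's air pressure with a screwdriver

## Robot

A 7-joint arm with a two-finger parallel gripper is mounted at the origin on the work surface. World frame = base frame: x ahead of the robot, y to its left, z up, the work surface at z = 0. Lengths are in m, angles in rad, forces in N, time in s.
With the tool pointing down it reaches from about 0.4 to 0.9 m from the base axis. Payload 5.5 kg.
Tool frame: the origin (TCP) lies between the finger pads; the fingertips stand 14 mm ahead of it and the grasp point (between the pads) lies 5 mm behind it; x points along the fingers, z is the direction in which the jaws open and shut, and the axes are right-handed (so a half turn about x gives the same grasp; the last joint's range is limited). The gripper opens to 85 mm and grips with 20 to 120 N. Pads are 22 mm wide; open, the fingers measure 114 mm over their backs; the gripper's body (76 mm by 85 mm) begins 54 mm behind the grasp point. The pads swing forward as they close: fully open they stand 13 mm farther back than shut.
Start: joints at [1.531, 0.501, -0.427, 1.55, 0.221, 1.138, -0.21], TCP at [0.194, -0.62, 0.245] pointing down, gripper open.
Joint ranges: [-2.88, 2.88], [-0.31, 2.03], [-1.54, 1.56], [0.2, 2.42], [-1.41, 4.55], [0.19, 2.02], [-2.57, 2.57]. Speed limits (rad/s): [2.57, 2.57, 3.14, 3.14, 3.14, 3.14, 3.14].

## Interface

Orientations are given as [roll, pitch, yaw] about the fixed x, y, z axes, in that order (R = Rz(yaw) Ry(pitch) Rx(roll)).
In Python, from rig import sensors, cams, env gives the robot as it stands. The module is installed in compiled form; this text tells all that it offers.
- The arm moves only by the shell command python3 -m crank 'ROWS'. ROWS is JSON, a list of rows, each an object with "rotation": the turn, a rotation vector about the tool's x, y, z in degrees, a list of three; "translation": the shift along the tool's x, y, z in m, a list of three; "hand": the closure, from 0 (fully open) to 1 (shut). In form: [{"rotation": [ax, ay, az], "translation": [dx, dy, dz], "hand": hand}, ...]. A call has 1 to 8 rows; each row shifts and turns the commanded pose from where the row before left it, along the tool's axes as they then stand; what a row does not reach is not made up. A row lasts 1/10 s, in which the tool goes at most 50 mm and 8.59 degrees, less where a joint would pass 70% of its speed; a pose out of reach is approached as far as the arm can. A call with a gripper value outside its range is refused whole. The fingers move at their own pace and stop on an object; the grip force is fixed at half the most. Time passes only in rows, so rows that do not move let the fingers close. It gives the time, the measured TCP pose, the force and the opening at its end, in the units of the state.
- sensors.observe(): the state, without advancing time (a new reading comes with each control period).
- cams.camera(name): name is "side" or "top"; returns (picture, depth): 480x640x3 uint8, red, green, blue; 480x640 float32, m along the optical axis (not along the pixel's ray), 0 where there is no reading.
- cams.camera_info(name): a dict with "fovy" (degrees; the focal length in pixels is half the picture's height over the tangent of half this angle, whatever the lens; pixels are square), "cx", "cy" (the principal point, pixels), "cam_to_world" (4x4, takes a point from camera to world coordinates). Camera axes: x right, y down, z forward; pixel columns grow to the right and rows downward; lengths in m; the calibration is good to about 2 mm. A picture is of the moment at which its call begins. camera_info takes no time and is no camera call.
- env.sign_off(): hands the job in, once; it reports no verdict.
The state is a dict: "time_s": time; "joints": joint angles; "qd": joint speeds; "joint_torque": joint torques, N m; "eef_pos": TCP position; "orientation": TCP orientation; "contact_force": force on the tool from outside, world axes, zero at the start; "wrist_torque": the same for the moment, N m; "width": finger opening in m.
Only numpy, scipy, OpenCV 4.12 (cv2) and the standard library are available. Lean on these libraries where they do the work, as an engineer would, in place of code of your own. Each camera call takes 0.05 s, during which the arm holds its last target. There are 200 camera calls.

## Task

Take the flat screwdriver from the tool rack, let its blade find and drop into the slot of the adjuster sunk in the top of the air regulator, pressing only lightly, and turn it clockwise until the gauge needle points at the long bold mark, without running well past it. Then hang the screwdriver back in the hole it came from, upright, let go, and leave everything else on the bench as it is.

Things in the scene. Friction and masses are not known exactly. Their poses are not given: they have to be found in the camera images.
- screwdriver: Flat screwdriver, black round handle, 0.13 kg, hanging handle up in one of the rack's three holes, at any blade angle, with 5 mm of sideways play. Origin on its axis under the shoulder that rests on the rack board; z up along the handle, x along the blade's width. Above it: shoulder 29 mm across up to 6 mm, neck 20 mm across up to 26 mm, grip 26 mm across from 27 to 78 mm, end at 86 mm.
- blade_tip (a point): Middle of the blade's end edge, 70 mm below the screwdriver's origin, same axes. Between them a round shaft 8 mm across, then for the last 18 mm the flat blade, 12 mm wide (along x) and 2.4 mm thick (along y).
- rack: Wooden tool rack, fixed: a board 64 x 240 x 18 mm on end panels, its top 95 mm above the bench. Three holes 19 mm across at y = -85, 0 and 85 mm, 2 mm chamfers, one tool hanging in each. Origin on the bench under its middle, z up.
- unit: The spray station's air unit, bolted down: grey base, aluminium manifold bar (50 mm high) along its y, the regulator at the origin with a round ribbed bonnet, 41 mm across, top 125 mm above the bench, and a 63 mm gauge, face up, at y = -98 mm, rim 90 mm above the bench; between them a relief valve, 90 mm high. Origin on the bench under the regulator's axis, z up.
- bore_mouth (a point): Centre of the bore in the top of the regulator's bonnet, level with its rim; axes as the unit's. The bore is 17 mm across, its mouth countersunk to 25 mm at the rim over the first 4 mm; its floor, 8 mm down, is the flat brass head of the slotted adjuster.
- adjuster_head (a point): Middle of the adjuster's head, 8 mm below the rim; fixed axes as the unit's. A slot 4.4 mm wide and 4 mm deep runs right across it. At the start it lies within 50 degrees either side of the unit's x; its angle is not measured. The head takes 0.06 N m to turn, either way, stays where left, and does not rise or sink. The brass is soft: over 50 N from the driver on it or the housing spoils it.
- needle (a joint): Gauge needle, a 25 mm dark pointer: 0 at the first tick, grows clockwise seen from above. It follows the adjuster one to one: turning that clockwise seen from above raises it by the same angle. Starts at 0.95 to 1.3; the long bold mark is at 2.356 and lies towards the unit's +x from the gauge's middle. Ticks 0.39 apart; no stop before 4.7.
- file: Bystander: half-round file with a wooden handle, 80 mm above the board, in another hole of the rack. Origin under its shoulder.
- awl: Bystander: awl with a dark bulb handle, 60 mm above the board, in another hole of the rack. Origin under its shoulder.
- banding_wheel: Bystander: heavy turntable, 150 mm across, 69 mm high. Origin under its middle.
- vase: Bystander: white unfired bottle vase, 124 mm across, 212 mm high, on the turntable. Origin under its foot.
- double_vase: Bystander: white double-bellied vase, 92 mm across, 195 mm high. Origin under its foot.
- glaze_jar: Bystander: clear lidded jar, 72 mm across, 95 mm high. Origin under it.
- slip_tub: Bystander: white lidded tub, 90 mm across, 80 mm high. Origin under it.
- spray_gun: Bystander: spray gun standing on its metal cup, 88 mm across, 175 mm high. Origin under the cup.
- rib: Bystander: kidney-shaped wooden rib lying flat, 45 x 89 x 6 mm. Origin under its middle.
- beaker: Bystander: white cup, 72 mm across, 85 mm high. Origin under it.
There are look-alikes about, which are no part of the job. Leave any green look-alike of the screwdriver alone.

How it is judged:
By the outcome, as a careful person would: the job done as asked, in the order asked, and still so for the second after the job is handed in, with the robot touching nothing.
It also fails if it takes over 72 s, if anything falls off the work surface, if the arm or the gripper's body presses on something with over 40 N, if the wrist force passes 120 N, or if a joint passes its speed limit or range.

## Working session

There is one attempt and no reset: what is moved stays moved. The work goes in short steps, Python scripts to look and compute and a shell command to move; the robot and the scene stay as the last step left them, time stands still between calls to the robot, and variables do not carry over. Pictures are saved under pics/ and viewed, about 8 in all and at most 12, crops included, and the job is handed in when it is done.

```bash
mkdir -p pics
cat > h.py <<'E'
import numpy as np,cv2
from rig import sensors,cams,env
from scipy.spatial.transform import Rotation as R
def cam(n,save=None):
    p,d=cams.camera(n); i=cams.camera_info(n)
    if save: cv2.imwrite('pics/'+save,p[:,:,::-1]); np.save('pics/'+save[:-4]+'.npy',d)
    return p,d,i
def ray(i,u,v):
    f=240/np.tan(np.radians(i['fovy'])/2); T=np.array(i['cam_to_world'])
    return T[:3,3],T[:3,:3]@np.array([(u-i['cx'])/f,(v-i['cy'])/f,1.])
def onz(i,u,v,z):
    o,d=ray(i,u,v); return o+d*(z-o[2])/d[2]
def pt(i,u,v,dep):
    o,d=ray(i,u,v); return o+d*dep
def proj(i,P):
    f=240/np.tan(np.radians(i['fovy'])/2); T=np.array(i['cam_to_world'])
    q=T[:3,:3].T@(np.asarray(P)-T[:3,3]); return np.array([i['cx']+f*q[0]/q[2],i['cy']+f*q[1]/q[2]])
def two(i,a,j,b):
    o,d=ray(i,*a);p,e=ray(j,*b);d=d/np.linalg.norm(d);e=e/np.linalg.norm(e)
    s=np.linalg.lstsq(np.c_[d,-e],p-o,rcond=None)[0];A=o+d*s[0];B=p+e*s[1]
    return (A+B)/2,np.linalg.norm(A-B)
E
python3 - <<'E'
from h import *
np.set_printoptions(precision=4,suppress=True)
for n in('side','top'):
    p,d,i=cam(n,n+'0.png');print(i)
print(sensors.observe())
E
```

```text
{'fovy': 43.16912451155598, 'cx': 324.49414845541105, 'cy': 230.7785882676254, 'cam_to_world': array([[-0.9789, -0.1257,  0.161 ,  0.3166],
       [-0.2042,  0.6294, -0.7498,  0.9693],
       [-0.0071, -0.7669, -0.6418,  0.987 ],
       [ 0.    ,  0.    ,  0.    ,  1.    ]])}
{'fovy': 50.143272287819265, 'cx': 323.4037847804899, 'cy': 234.06916128391313, 'cam_to_world': array([[-0.0025, -0.9967,  0.0809,  0.45  ],
       [-1.    ,  0.0026,  0.0011, -0.0549],
       [-0.0013, -0.0809, -0.9967,  1.2492],
       [ 0.    ,  0.    ,  0.    ,  1.    ]])}
{'time_s': 0.1, 'joints': array([ 1.5312,  0.5017, -0.4268,  1.5513,  0.2208,  1.1383, -0.2103]), 'qd': array([ 0.0007, -0.0021, -0.0018, -0.0017, -0.0006,  0.0009, -0.0008]), 'joint_torque': array([ -0.0116, -57.0808,  -5.8384, -28.1744,   0.0106,   0.0057,
        -0.0001]), 'eef_pos': array([ 0.1936, -0.6199,  0.2444]), 'orientation': array([3.1025, 1.5691, 1.8345]), 'contact_force': array([ 0.4461, -0.1992,  0.567 ]), 'wrist_torque': array([ 0.0195, -0.0023,  0.0016]), 'width': 0.0855635455266337}
```

```bash
ls -la .
```

```text
total 16
drwxr-xr-x  3 agent agent 4096 Dec  5 18:17 .
drwxr-xr-x 23 root  root  4096 Dec  5 18:17 ..
-rw-r--r--  1 agent agent  953 Dec  5 18:17 h.py
drwxr-xr-x  2 agent agent 4096 Dec  5 18:18 pics
```

View pics/top0.png

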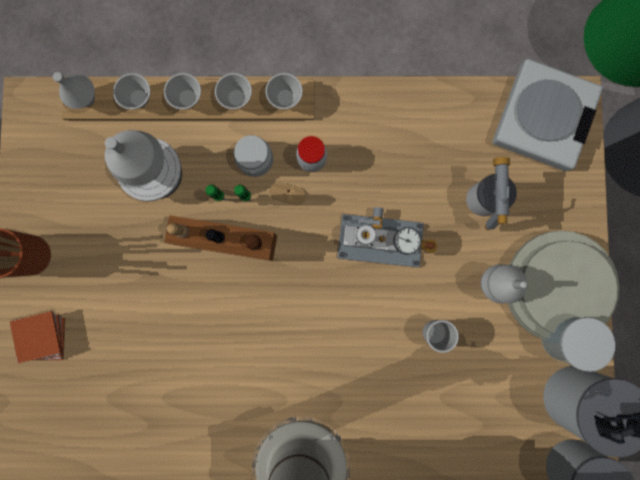

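View pics/side0.png

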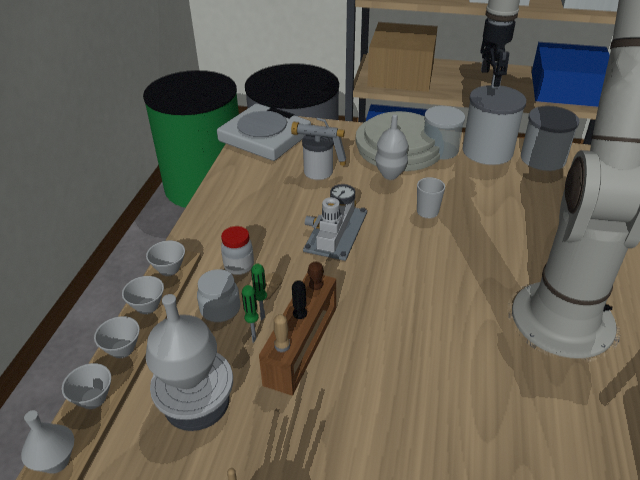

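Top view: rack at about (165–275, 218–258) with the black handle in its middle hole at about (214,236); unit at (340–425, 215–265), regulator at (366,235), gauge at (408,240). Side view: black handle at (299,300), regulator (330,210), gauge (342,194).

Run:
```python
from h import *
t=cv2.imread('pics/top0.png');s=cv2.imread('pics/side0.png')
def c(im,x0,y0,w,h,W,H):return cv2.resize(im[y0:y0+h,x0:x0+w],(W,H),interpolation=cv2.INTER_CUBIC)
o=np.vstack([np.hstack([c(t,330,205,100,75,400,300),c(t,155,200,130,75,400,300)]),np.hstack([c(s,295,170,80,100,400,300),c(s,255,250,100,150,400,300)])])
cv2.imwrite('pics/col.png',o)
```

```text
(no output)
```

View pics/col.png

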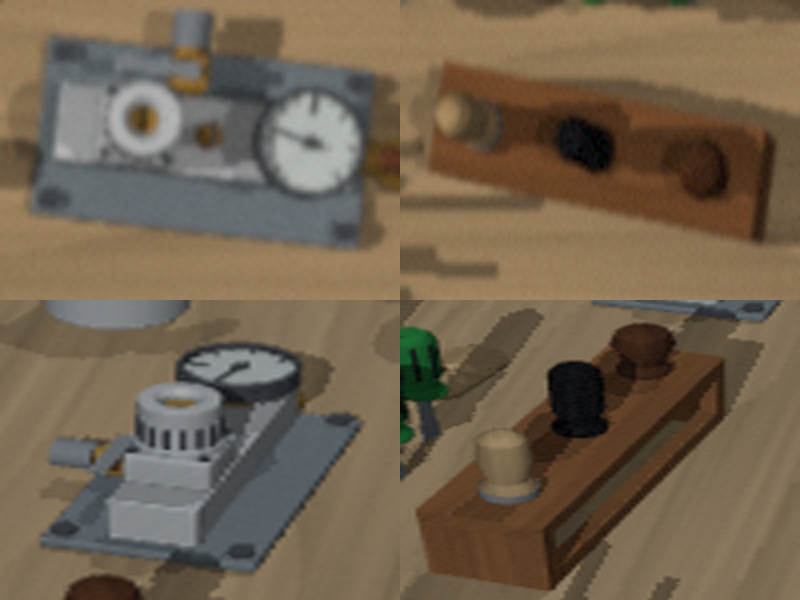

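Regulator ring centre is at top (366,234.5), gauge centre (408,240.5), needle pointing left with the bold mark image-up. The rack runs slightly tilted, with the black handle between the file (pale) and the awl (brown).

Run:
```python
from h import *
from scipy.spatial import cKDTree
np.set_printoptions(precision=4,suppress=True)
for n,rb,rh in(('top',(350,218,382,250),(198,220,230,252)),('side',(318,192,344,225),(286,276,312,322))):
    im=cv2.imread(f'pics/{n}0.png');d=np.load(f'pics/{n}0.npy');i=cams.camera_info(n)
    f=240/np.tan(np.radians(i['fovy'])/2);T=np.array(i['cam_to_world'])
    v,u=np.mgrid[:480,:640];P=np.stack([(u-i['cx'])/f*d,(v-i['cy'])/f*d,d],-1)@T[:3,:3].T+T[:3,3]
    def sub(r,m=None):
        x0,y0,x1,y1=r;q=P[y0:y1,x0:x1].reshape(-1,3);c=im[y0:y1,x0:x1].reshape(-1,3);return q,c
    q,c=sub(rb);k=(q[:,2]>.118)&(q[:,2]<.135);a=q[k]
    print(n,'bonnet n',k.sum(),'mean',a.mean(0),'mid',(a.min(0)+a.max(0))/2,'ext',np.ptp(a,axis=0))
    q,c=sub(rh);k=(c.max(1)<60)&(q[:,2]>.098);a=q[k];h=a[a[:,2]>.174]
    print(n,'handle n',k.sum(),'maxz',np.percentile(a[:,2],[50,98]),'top mean',h.mean(0),len(h),'mid',(h.min(0)+h.max(0))/2,np.ptp(h,axis=0))
    if n=='top':
        for nm,lo,hi,r in(('rack',.085,.101,(160,212,282,264)),('manifold',.045,.055,(335,210,430,270)),('gauge',.082,.095,(390,222,427,260)),('base',.004,.02,(330,205,432,275))):
            q,c=sub(r);k=(q[:,2]>lo)&(q[:,2]<hi);a=q[k].astype(np.float32)
            b=cv2.minAreaRect(a[:,:2]*1000);print(nm,len(a),np.median(a[:,2]),b, 'mid',(a.min(0)+a.max(0))/2)
```

```text
top bonnet n 222 mean [ 0.5399 -0.147   0.1238] mid [ 0.5402 -0.1473  0.1249] ext [0.0379 0.0395 0.0137]
top handle n 204 maxz [0.1729 0.1837] top mean [0.5358 0.1796 0.1902] 97 mid [0.4993 0.0688 0.7116] [0.0985 0.2474 1.0751]
rack 2393 0.094475165 ((536.7027587890625, 183.61666870117188), (241.50148010253906, 64.06510925292969), 80.50880432128906) mid [0.5361 0.183  0.0933]
manifold 615 0.049734116 ((551.9013061523438, -191.7171630859375), (175.8687744140625, 80.2894515991211), 83.5028076171875) mid [ 0.5475 -0.1886  0.05  ]
gauge 477 0.08483363 ((529.0504150390625, -243.9168701171875), (60.90330123901367, 62.404937744140625), 46.80155563354492) mid [ 0.5292 -0.244   0.0879]
base 1917 0.009220786 ((537.869384765625, -192.53350830078125), (246.14700317382812, 168.2421417236328), 89.82738494873047) mid [ 0.538  -0.1925  0.012 ]
side bonnet n 152 mean [ 0.5409 -0.1432  0.1227] mid [ 0.5409 -0.1451  0.1231] ext [0.0392 0.0483 0.01  ]
side handle n 495 maxz [0.144  0.1812] top mean [0.5309 0.2075 0.1973] 85 mid [0.4318 0.5738 0.5806] [0.2303 0.7909 0.8129]
```

```bash
cat >> h.py <<'E'
np.set_printoptions(precision=4,suppress=True)
def rot(s): return R.from_euler('xyz',s['orientation'])
def plan(P,jaw=None,s=None):
    """tool-frame shift (m) to world point P, and rotation vector (deg) to tool straight down with jaw axis at jaw deg (mod 180)"""
    s=s or sensors.observe(); r=rot(s); M=r.as_matrix(); z=M[:,2]
    cur=np.degrees(np.arctan2(z[1],z[0]))
    print('t',round(float(s['time_s']),2),'TCP',s['eef_pos'],'jaw',round(cur,1),'xaxis',M[:,0],'j7',s['joints'][6],'F',s['contact_force'],'w',s['width'])
    if jaw is None: jaw=cur
    jaw=cur+(jaw-cur+90)%180-90
    zz=np.array([np.cos(np.radians(jaw)),np.sin(np.radians(jaw)),0]);xx=np.array([0,0,-1.])
    G=np.c_[xx,np.cross(zz,xx),zz]
    print('shift',M.T@(np.asarray(P)-s['eef_pos']),'rot',np.degrees((r.inv()*R.from_matrix(G)).as_rotvec()))
E
python3 - <<'E'
from h import *
for n,rh in(('top',(198,220,230,252)),('side',(286,276,312,322))):
    im=cv2.imread(f'pics/{n}0.png');d=np.load(f'pics/{n}0.npy');i=cams.camera_info(n)
    a=np.array([pt(i,u,v,d[v,u]) for v in range(rh[1],rh[3]) for u in range(rh[0],rh[2]) if im[v,u].max()<60])
    for lo,hi in((.176,.188),(.122,.173)):
        h=a[(a[:,2]>lo)&(a[:,2]<hi)&(np.hypot(a[:,0]-.536,a[:,1]-.182)<.03)]
        print(n,lo,len(h),'mean',h.mean(0),'mid',(h.min(0)+h.max(0))/2,np.ptp(h,axis=0))
plan([.45,-.3,.36],-9.5)
im=cv2.imread('pics/top0.png').astype(int)
print(im[227:243,359:374].sum(2)//3); print((im[227:243,359:374,2]-im[227:243,359:374,0]))
E
```

```text
top 0.176 85 mean [0.5368 0.1823 0.1797] mid [0.5357 0.1816 0.1804] [0.0209 0.0218 0.0085]
top 0.122 64 mean [0.5338 0.1739 0.1521] mid [0.5363 0.1827 0.1493] [0.0249 0.0262 0.047 ]
side 0.176 65 mean [0.5363 0.1883 0.1793] mid [0.5365 0.1879 0.1798] [0.0193 0.019  0.0074]
side 0.122 261 mean [0.5345 0.1941 0.1486] mid [0.5366 0.1902 0.1475] [0.027  0.0216 0.0509]
t 0.1 TCP [ 0.1936 -0.6199  0.2444] jaw -72.7 xaxis [-0.0004  0.0016 -1.    ] j7 -0.2103306102875958 F [ 0.4461 -0.1992  0.567 ] w 0.0855635455266337
shift [-0.1152  0.3401 -0.2291] rot [-63.15    -0.0855  -0.0572]
[[113 145 156 164 169 171 171 170 170 170 166 156 136 101  81]
 [138 160 173 172 173 164 163 166 170 173 175 169 158 138 104]
 [161 175 175 173 159 148 145 151 156 165 172 175 172 163 136]
 [172 173 169 153 134 124 122 127 140 156 165 173 175 172 159]
 [175 172 153 125 106  98  92  96 119 141 159 169 175 175 171]
 [175 163 131 107  88  74  64  68  96 124 151 168 176 173 171]
 [176 156 120  93  73  66  55  63  90 108 136 167 174 175 178]
 [173 155 115  87  73  65  54  64  91 105 131 164 168 176 180]
 [174 160 118 
[... 559 characters left out ...]
 1 -1 -1  0 -2  0  2 -2  3]
 [ 0 -2  0  0 -1  0  0 -2  0 -1 -2  1  0 -2 -1]
 [-1 -1 -1 -2  1  3  4  4  1  2  0  0 -1 -1  0]
 [-1 -2  0  2 11 17 16 12 16 13  2  1  0  0  0]
 [-1 -1  1 10 33 43 35 38 48 38 13  2 -1 -2 -2]
 [-3 -1  4 21 53 61 47 52 74 66 30  5  0  0  0]
 [ 0 -1  7 29 55 59 46 54 86 81 43  7 -1 -2 -3]
 [-2 -1  5 29 52 60 46 61 91 80 44  7 -3 -3 -2]
 [ 0 -1  2 16 37 52 49 63 81 68 31  4  0  0 -1]
 [-1  0  1  2 17 28 26 42 64 42 14  2 -3 -1 -1]
 [-1  2  0  0  3  9 10 20 29 16  4 -1  0 -1  0]
 [ 0 -2 -1  0  1  2  0  3  3  4 -1  1 -3 -1 -1]
 [-2  1 -2  0 -1 -1 -2  0 -1 -2 -3 -1 -2 -1  0]
 [ 0 -1 -2 -3  0 -1 -1  0 -1 -1 -2 -1  0 -1  0]
 [-1 -2  0  1 -2  3  0  0 -1  0 -3 -1 -3 -2 -1]]
```

```bash
python3 -m crank '[{"rotation":[0,0,0],"translation":[-0.04,0,0],"hand":0},{"rotation":[0,0,0],"translation":[-0.04,0,0],"hand":0},{"rotation":[0,0,0],"translation":[-0.035,0,0],"hand":0},{"rotation":[0,0,0],"translation":[0,0.034,-0.023],"hand":0},{"rotation":[0,0,0],"translation":[0,0.034,-0.023],"hand":0},{"rotation":[0,0,0],"translation":[0,0.034,-0.023],"hand":0},{"rotation":[0,0,0],"translation":[0,0.034,-0.023],"hand":0},{"rotation":[0,0,0],"translation":[0,0.034,-0.023],"hand":0}]'
python3 -m crank '[{"rotation":[0,0,0],"translation":[0,0.034,-0.023],"hand":0},{"rotation":[0,0,0],"translation":[0,0.034,-0.023],"hand":0},{"rotation":[0,0,0],"translation":[0,0.034,-0.023],"hand":0},{"rotation":[0,0,0],"translation":[0,0.034,-0.023],"hand":0},{"rotation":[7,0,0],"translation":[0,0,0],"hand":0},{"rotation":[7,0,0],"translation":[0,0,0],"hand":0},{"rotation":[7,0,0],"translation":[0,0,0],"hand":0},{"rotation":[6,0,0],"translation":[0,0,0],"hand":0}]'
python3 -c "
from h import *
plan([.5362,.1845,.30],80.5);print(sensors.observe()['joints'])"
```

```text
time_s: 0.9
eef_pos: [0.3224, -0.4583, 0.3599]
orientation: [-2.676, 1.57, 2.339]
contact_force: [0.1, -0.9, -0.9]
width: 0.0854
time_s: 1.7
eef_pos: [0.424, -0.3313, 0.3599]
orientation: [-1.99, 1.57, 2.55]
contact_force: [0.3, -0.3, -0.2]
width: 0.0856
t 1.7 TCP [ 0.424  -0.3313  0.3599] jaw -99.9 xaxis [-0.0007  0.0005 -1.    ] j7 -1.2388473826042292 F [ 0.3179 -0.3086 -0.2128] w 0.08560051951445766
shift [ 0.06    0.0219 -0.5274] rot [-0.404  -0.0206  0.0459]
[ 1.1027  0.215  -0.5738  1.6804  0.1211  1.2826 -1.2388]
```

```bash
for k in 1 2; do python3 -m crank '[{"rotation":[-8.5,0,0],"translation":[0,0,0],"hand":0},{"rotation":[-8.5,0,0],"translation":[0,0,0],"hand":0},{"rotation":[-8.5,0,0],"translation":[0,0,0],"hand":0},{"rotation":[-8.5,0,0],"translation":[0,0,0],"hand":0},{"rotation":[-8.5,0,0],"translation":[0,0,0],"hand":0},{"rotation":[-8.5,0,0],"translation":[0,0,0],"hand":0},{"rotation":[-8.5,0,0],"translation":[0,0,0],"hand":0},{"rotation":[-8.5,0,0],"translation":[0,0,0],"hand":0}]' >/dev/null; done
python3 -m crank '[{"rotation":[-8.5,0,0],"translation":[0,0,0],"hand":0},{"rotation":[-8.5,0,0],"translation":[0,0,0],"hand":0},{"rotation":[-8.5,0,0],"translation":[0,0,0],"hand":0},{"rotation":[-8.5,0,0],"translation":[0,0,0],"hand":0},{"rotation":[-8.5,0,0],"translation":[0,0,0],"hand":0},{"rotation":[-2,0,0],"translation":[0,-0.01,0.045],"hand":0},{"rotation":[0,0,0],"translation":[0,-0.01,0.045],"hand":0},{"rotation":[0,0,0],"translation":[0,0,0.045],"hand":0}]'
python3 -m crank '[{"rotation":[0,0,0],"translation":[0,0,0.045],"hand":0},{"rotation":[0,0,0],"translation":[0,0,0.045],"hand":0},{"rotation":[0,0,0],"translation":[0,0,0.045],"hand":0},{"rotation":[0,0,0],"translation":[0,0,0.045],"hand":0},{"rotation":[0,0,0],"translation":[0,0,0.045],"hand":0},{"rotation":[0,0,0],"translation":[0,0,0.045],"hand":0},{"rotation":[0,0,0],"translation":[0,0,0.045],"hand":0},{"rotation":[0,0,0],"translation":[0,0,0],"hand":0}]'
python3 -c "
from h import *
plan([.5362,.1845,.30],80.5);print(sensors.observe()['joints'])"
```

```text
time_s: 4.1
eef_pos: [0.4676, -0.2007, 0.36]
orientation: [-0.336, 1.569, 1.074]
contact_force: [0.2, 0.3, 0.7]
width: 0.0852
time_s: 4.9
eef_pos: [0.5154, 0.1179, 0.3608]
orientation: [0.03, 1.566, 1.454]
contact_force: [-0.2, 0.5, 0.3]
width: 0.0854
t 4.9 TCP [0.5154 0.1179 0.3608] jaw 81.6 xaxis [ 0.0005  0.0043 -1.    ] j7 0.8603317690662751 F [-0.1688  0.4813  0.3269] w 0.08535062613590788
shift [ 0.0611 -0.0108  0.0687] rot [ 1.1032  0.2484 -0.0098]
[ 0.6743  0.3438 -1.1796  1.6906  0.3233  1.3256  0.8603]
```

```bash
python3 -m crank '[{"rotation":[0.5,0.1,0],"translation":[0.01,-0.005,0.034],"hand":0.3},{"rotation":[0.5,0.1,0],"translation":[0.01,-0.006,0.035],"hand":0.3},{"rotation":[0,0,0],"translation":[0.04,0,0],"hand":0.3},{"rotation":[0,0,0],"translation":[0,0,0],"hand":0.3}]'
python3 -c "
from h import *
plan([.5362,.1845,.145],80.5);print(sensors.observe()['joints'])
cam('top','top1.png');cam('side','side1.png')
t=cv2.imread('pics/top1.png')[170:290,130:290];s=cv2.imread('pics/side1.png')[200:400,200:400]
cv2.imwrite('pics/c1.png',np.hstack([cv2.resize(t,(400,300)),cv2.resize(s,(400,400))[50:350]]))"
```

```text
time_s: 5.3
eef_pos: [0.5363, 0.1741, 0.2956]
orientation: [2.335, 1.56, -2.552]
contact_force: [-0.4, -1.2, 0.1]
width: 0.06
t 5.3 TCP [0.5363 0.1741 0.2956] jaw 80.0 xaxis [-0.0088 -0.0059 -0.9999] j7 0.6583081628966488 F [-0.3902 -1.1642  0.0918] w 0.05997452339330396
shift [0.1505 0.0008 0.0113] rot [-0.51   -0.4159 -0.4381]
[ 0.4517  0.4788 -1.0897  1.6913  0.4437  1.2573  0.6583]
```

View pics/c1.png

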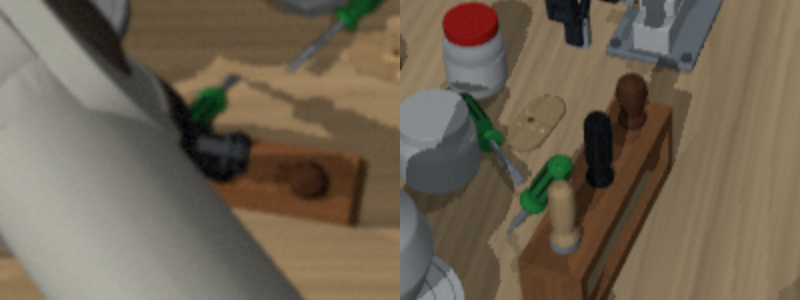

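Top crop: the arm covers the rack, awl visible at the right. Side crop: black handle upright at (598,145), gripper just above the frame; the green look-alikes lie on the bench at (485,120) and (545,185), though they seemed to stand at the start. Nothing of mine was near them.

```bash
python3 -m crank '[{"rotation":[-0.5,-0.4,-0.4],"translation":[0,0.001,0.0113],"hand":0.3},{"rotation":[0,0,0],"translation":[0.02,0,0],"hand":0.3},{"rotation":[0,0,0],"translation":[0,0,0],"hand":0.3}]'
python3 -c "
from h import *
plan([.5362,.1845,.145],80.5);print(sensors.observe()['joints'])
i=cams.camera_info('side');print(proj(i,sensors.observe()['eef_pos']))"
```

```text
time_s: 5.7
eef_pos: [0.54, 0.1859, 0.2802]
orientation: [-1.177, 1.563, 0.225]
contact_force: [0.3, -0.4, -0.2]
width: 0.0599
t 5.7 TCP [0.54   0.1859 0.2802] jaw 80.3 xaxis [ 0.0074  0.0017 -1.    ] j7 0.6322751215930754 F [ 0.3247 -0.4049 -0.2071] w 0.05985113150994389
shift [ 0.1351  0.0045 -0.0024] rot [-0.1766  0.1651  0.3992]
[ 0.4261  0.4962 -1.0803  1.7074  0.4675  1.2153  0.6323]
[294.2233 242.5818]
```

```bash
python3 -m crank '[{"rotation":[0,0,0],"translation":[0.025,0.004,-0.0015],"hand":0.3},{"rotation":[0,0,0],"translation":[0.025,0,0],"hand":0.3},{"rotation":[0,0,0],"translation":[0.02,0,0],"hand":0.3},{"rotation":[0,0,0],"translation":[0,0,0],"hand":0.3},{"rotation":[0,0,0],"translation":[0,0,0],"hand":0.3}]'
python3 -c "
from h import *
plan([.5362,.1845,.145],80.5)"
```

```text
time_s: 6.2
eef_pos: [0.5373, 0.1859, 0.2117]
orientation: [-1.091, 1.562, 0.311]
contact_force: [0.7, 0.4, -0.8]
width: 0.0598
t 6.2 TCP [0.5373 0.1859 0.2117] jaw 80.3 xaxis [ 0.0087  0.0028 -1.    ] j7 0.573414217866987 F [ 0.7227  0.4405 -0.7536] w 0.059798641043797784
shift [ 0.0666  0.0014 -0.0018] rot [-0.1819  0.2423  0.4669]
```

```bash
python3 -m crank '[{"rotation":[0,0.24,0.47],"translation":[0,0.001,-0.001],"hand":0.3},{"rotation":[0,0,0],"translation":[0.022,0,0],"hand":0.3},{"rotation":[0,0,0],"translation":[0.022,0,0],"hand":0.3},{"rotation":[0,0,0],"translation":[0.022,0,0],"hand":0.3},{"rotation":[0,0,0],"translation":[0,0,0],"hand":0.3},{"rotation":[0,0,0],"translation":[0,0,0],"hand":0.3}]'
python3 -c "
from h import *
plan([.5362,.1845,.145],80.5)"
python3 -m crank '[{"rotation":[0,0,0],"translation":[0,0,0],"hand":0.45},{"rotation":[0,0,0],"translation":[0,0,0],"hand":0.5},{"rotation":[0,0,0],"translation":[0,0,0],"hand":0.55},{"rotation":[0,0,0],"translation":[0,0,0],"hand":0.6},{"rotation":[0,0,0],"translation":[0,0,0],"hand":0.7},{"rotation":[0,0,0],"translation":[0,0,0],"hand":1},{"rotation":[0,0,0],"translation":[0,0,0],"hand":1},{"rotation":[0,0,0],"translation":[0,0,0],"hand":1}]'
python3 -c "
from h import *
plan([.5362,.1845,.145],80.5)"
```

```text
time_s: 6.8
eef_pos: [0.5359, 0.1853, 0.1454]
orientation: [1.603, 1.57, 3.005]
contact_force: [0.3, 0.2, 0.1]
width: 0.0597
t 6.8 TCP [0.5359 0.1853 0.1454] jaw 80.3 xaxis [-0.0005  0.0001 -1.    ] j7 0.5140493397286401 F [0.2751 0.208  0.1267] w 0.05972573132250975
shift [ 0.0004 -0.0004 -0.0007] rot [-0.1521 -0.0009 -0.0288]
time_s: 7.6
eef_pos: [0.5355, 0.1848, 0.1446]
orientation: [2.479, 1.57, -2.402]
contact_force: [-1.3, -1.1, 5.6]
width: 0.0249
t 7.6 TCP [0.5355 0.1848 0.1446] jaw 80.3 xaxis [-0.0008 -0.0007 -1.    ] j7 0.5132531873421435 F [-1.3355 -1.0934  5.6254] w 0.02494132596366251
shift [-0.0004 -0.0007 -0.0002] rot [-0.1563 -0.0502 -0.0393]
```

```bash
python3 -m crank '[{"rotation":[0,0,0],"translation":[-0.01,0,0],"hand":1},{"rotation":[0,0,0],"translation":[-0.025,0,0],"hand":1},{"rotation":[0,0,0],"translation":[-0.03,0,0],"hand":1},{"rotation":[0,0,0],"translation":[-0.03,0,0],"hand":1},{"rotation":[0,0,0],"translation":[-0.03,0,0],"hand":1},{"rotation":[0,0,0],"translation":[-0.03,0,0],"hand":1},{"rotation":[0,0,0],"translation":[-0.025,0,0],"hand":1},{"rotation":[0,0,0],"translation":[0,0,0],"hand":1}]'
python3 - <<'E'
from h import *
s=sensors.observe();plan([.54,-.146,.325],80.5)
p,d,i=cam('side','side2.png')
a=proj(i,s['eef_pos']-[0,0,.1196]);b=proj(i,s['eef_pos']-[0,0,.05]);print('tip',a,'origin',b)
x,y=int(a[0])-50,int(a[1])-75
cv2.imwrite('pics/c2.png',cv2.resize(cv2.imread('pics/side2.png')[y:y+100,x:x+100],(600,600),interpolation=cv2.INTER_CUBIC))
E
```

```text
time_s: 8.4
eef_pos: [0.5368, 0.1864, 0.328]
orientation: [-1.067, 1.566, 0.336]
contact_force: [0.9, 1.0, -0.6]
width: 0.0245
t 8.4 TCP [0.5368 0.1864 0.328 ] jaw 80.4 xaxis [ 0.0043  0.0015 -1.    ] j7 0.667151865774387 F [ 0.9236  0.9987 -0.5911] w 0.024532965382733363
shift [ 0.0025 -0.0587 -0.3272] rot [-0.124   0.1263  0.2296]
tip [297.3412 272.2691] origin [295.9384 243.9374]
```

View pics/c2.png

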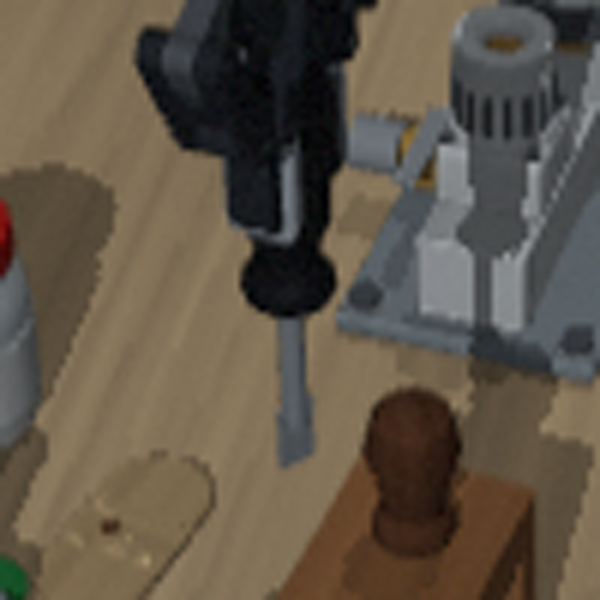

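Held in the gripper with the blade below the shoulder; the blade end edge runs in the crop from about (280,467) to (313,455), so the blade is roughly broadside to the side camera.

Run:
```python
from h import *
i=cams.camera_info('side');d=np.load('pics/side2.npy');im=cv2.imread('pics/side2.png')
x,y=247,197;z=.328-.1196
A=onz(i,x+281/6-.5,y+467/6-.5,z);B=onz(i,x+312/6-.5,y+456/6-.5,z)
v=A-B;print(A,B,np.linalg.norm(v),np.degrees(np.arctan2(v[1],v[0])))
# blade pixels by depth near plane of tool
o=[]
for r in range(240,280):
  for c in range(285,308):
    p=pt(i,c,r,d[r,c])
    if abs(p[0]-.537)<.03 and abs(p[1]-.186)<.03 and p[2]<.275: o.append((c,r,*p))
o=np.array(o)
for r in np.unique(o[:,1]):
    k=o[o[:,1]==r]; print(int(r),k[:,0].min(),k[:,0].max(),k[:,2:].mean(0))
k=o[o[:,4]<.224]
f=np.polyfit(k[:,2],k[:,3],1);print('flat face slope deg',np.degrees(np.arctan(f[0])),len(k))
```

```text
[0.5428 0.1932 0.2084] [0.5346 0.1866 0.2084] 0.01052237415267564 38.89596117361474
250 293.0 297.0 [0.5377 0.1913 0.2677]
251 293.0 297.0 [0.5382 0.1902 0.2642]
252 293.0 297.0 [0.5382 0.1905 0.2621]
253 293.0 297.0 [0.5383 0.1903 0.2595]
254 293.0 297.0 [0.5385 0.1899 0.2567]
255 293.0 297.0 [0.5385 0.1902 0.2545]
256 294.0 297.0 [0.5374 0.1914 0.2533]
257 294.0 297.0 [0.5379 0.1898 0.2495]
258 294.0 297.0 [0.5378 0.1904 0.2475]
259 294.0 297.0 [0.5377 0.1914 0.246 ]
260 294.0 297.0 [0.5379 0.1907 0.2429]
261 294.0 297.0 [0.5376 0.1923 0.2419]
262 294.0 297.0 [0.5377 0.1922 0.2394]
263 294.0 298.0 [0.5377 0.1891 0.234 ]
264 294.0 298.0 [0.538  0.1886 0.2311]
265 293.0 298.0 [0.5383 0.1911 0.2309]
266 293.0 298.0 [0.5381 0.1921 0.2293]
267 293.0 298.0 [0.5387 0.1904 0.2251]
268 293.0 298.0 [0.5389 0.19   0.2222]
269 293.0 298.0 [0.5396 0.188  0.2177]
270 293.0 298.0 [0.5393 0.1892 0.2163]
271 293.0 298.0 [0.5393 0.1898 0.2144]
272 293.0 298.0 [0.5398 0.1883 0.2103]
273 293.0 296.0 [0.541  0.1911 0.2101]
274 293.0 295.0 [0.5422 0.1908 0.2071]
flat face slope deg 36.176200049175385 38
```

```bash
python3 -m crank '[{"rotation":[0,0,0],"translation":[0,-0.0073,-0.041],"hand":1},{"rotation":[0,0,0],"translation":[0,-0.0073,-0.041],"hand":1},{"rotation":[0,0,0],"translation":[0,-0.0073,-0.041],"hand":1},{"rotation":[0,0,0],"translation":[0,-0.0073,-0.041],"hand":1},{"rotation":[0,0,0],"translation":[0,-0.0073,-0.041],"hand":1},{"rotation":[0,0,0],"translation":[0,-0.0073,-0.041],"hand":1},{"rotation":[0,0,0],"translation":[0,-0.0073,-0.041],"hand":1},{"rotation":[0,0,0],"translation":[0,-0.0073,-0.041],"hand":1}]'
python3 -m crank '[{"rotation":[8.5,0,0],"translation":[0,0,0],"hand":1},{"rotation":[8.5,0,0],"translation":[0,0,0],"hand":1},{"rotation":[0,0,0],"translation":[0,0,0],"hand":1},{"rotation":[0,0,0],"translation":[0,0,0],"hand":1}]'
python3 -c "
from h import *
plan([.540,-.147,.255],63.4);print(sensors.observe()['joints'])"
```

```text
time_s: 9.25
eef_pos: [0.537, -0.15, 0.3229]
orientation: [1.73, 1.567, 3.132]
contact_force: [-0.5, 0.2, -1.0]
width: 0.0246
time_s: 9.65
eef_pos: [0.5376, -0.1478, 0.3234]
orientation: [2.123, 1.568, -3.05]
contact_force: [0.8, 0.4, -1.4]
width: 0.025
t 9.65 TCP [ 0.5376 -0.1478  0.3234] jaw 63.6 xaxis [-0.0028 -0.0003 -1.    ] j7 1.0194851819868718 F [ 0.7828  0.3718 -1.4441] w 0.02501215826577706
shift [ 0.0684 -0.0019  0.0019] rot [ 0.2148 -0.0847 -0.1369]
[ 1.0223  0.4035 -1.039   1.6769  0.3621  1.2737  1.0195]
```

```bash
python3 -m crank '[{"rotation":[0,-0.08,-0.14],"translation":[0.02,-0.0019,0.0019],"hand":1},{"rotation":[0,0,0],"translation":[0.024,0,0],"hand":1},{"rotation":[0,0,0],"translation":[0.022,0,0],"hand":1},{"rotation":[0,0,0],"translation":[0,0,0],"hand":1},{"rotation":[0,0,0],"translation":[0,0,0],"hand":1}]'
python3 - <<'E'
from h import *
plan([.540,-.147,.2400],63.4)
p,d,i=cam('side','side3.png');p,d,j=cam('top','top3.png')
s=sensors.observe();a=proj(i,s['eef_pos']-[0,0,.1196]).astype(int);b=proj(j,[.527,-.25,.09]).astype(int);print(a,b,proj(i,[.54,-.147,.125]))
S=cv2.imread('pics/side3.png')[a[1]-35:a[1]+25,a[0]-30:a[0]+30];T=cv2.imread('pics/top3.png')[b[1]-45:b[1]+45,b[0]-75:b[0]+45]
cv2.imwrite('pics/c3.png',np.hstack([cv2.resize(S,(400,400),interpolation=3)if 0 else cv2.resize(S,(400,400),interpolation=cv2.INTER_CUBIC),cv2.resize(T,(400,400))]))
E
```

```text
time_s: 10.15
eef_pos: [0.5407, -0.1468, 0.2583]
orientation: [-0.613, 1.57, 0.495]
contact_force: [-0.3, -0.2, 0.1]
width: 0.0246
t 10.15 TCP [ 0.5407 -0.1468  0.2583] jaw 63.5 xaxis [ 0.0008  0.0005 -1.    ] j7 0.9633156297567158 F [-0.3221 -0.241   0.115 ] w 0.024594370213562203
shift [ 0.0183  0.0005 -0.0005] rot [0.1093 0.0446 0.0313]
[330 195] [410 241] [331.0214 201.1906]
```

View pics/c3.png

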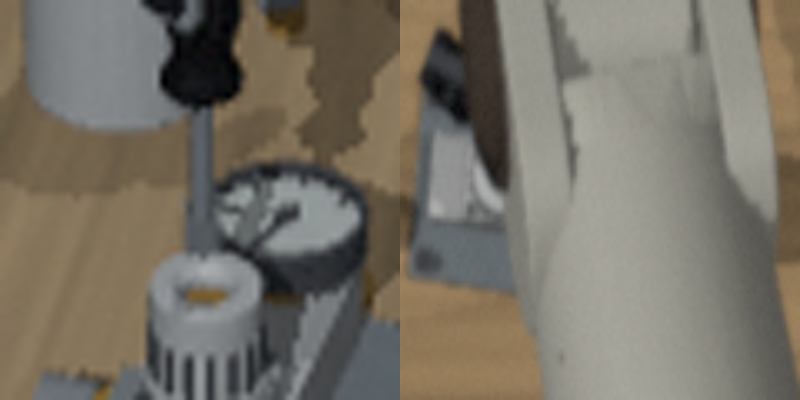

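Side crop: blade tip at about (203,253) just above the bonnet mouth (206,290), aligned within a pixel; the needle still points lower-left at about (255,250) from its hub. In the top crop the arm hides the gauge.

```bash
python3 -m crank '[{"rotation":[0,0,0],"translation":[0.008,0.0005,-0.0003],"hand":1},{"rotation":[0,0,0],"translation":[0.005,0,0],"hand":1},{"rotation":[0,0,0],"translation":[0.002,0,0],"hand":1},{"rotation":[0,0,0],"translation":[0,0,0],"hand":1}]' | egrep 'pos|force'
for k in 1 2 3 ; do python3 -m crank '[{"rotation":[0,0,0],"translation":[0.0015,0,0],"hand":1},{"rotation":[0,0,0],"translation":[0,0,0],"hand":1}]'| egrep 'pos|force'; done
```

```text
eef_pos: [0.5399, -0.1475, 0.2429]
contact_force: [0.4, -0.4, -0.9]
eef_pos: [0.5402, -0.1474, 0.2418]
contact_force: [0.5, 0.1, -0.7]
eef_pos: [0.5401, -0.1474, 0.2402]
contact_force: [0.6, 0.2, -1.9]
eef_pos: [0.5401, -0.1475, 0.2387]
contact_force: [0.4, -0.4, -1.7]
```

```bash
for k in 1 2 3 ; do python3 -m crank '[{"rotation":[0,0,0],"translation":[0.0008,0,0],"hand":1},{"rotation":[0,0,0],"translation":[0,0,0],"hand":1}]'| egrep 'pos|force'; done
```

```text
eef_pos: [0.5401, -0.1475, 0.2379]
contact_force: [-0.1, -0.0, -1.2]
eef_pos: [0.5402, -0.1474, 0.2371]
contact_force: [0.2, 0.9, -0.8]
eef_pos: [0.5403, -0.1474, 0.2366]
contact_force: [-0.8, 0.2, -0.1]
```

```bash
for k in 1 2 3; do python3 -m crank '[{"rotation":[0,0,0],"translation":[0.0006,0,0],"hand":1},{"rotation":[0,0,0],"translation":[0,0,0],"hand":1}]'| egrep 'pos|force'; done
```

```text
eef_pos: [0.5405, -0.1475, 0.2363]
contact_force: [-0.8, 0.1, 3.9]
eef_pos: [0.5407, -0.1475, 0.2361]
contact_force: [-1.2, 0.5, 5.9]
eef_pos: [0.5409, -0.1476, 0.2359]
contact_force: [-1.9, 0.2, 8.9]
```

```bash
for k in 1 2 3 4 5 6; do python3 -m crank '[{"rotation":[2.5,0,0],"translation":[0,0,0],"hand":1},{"rotation":[2.5,0,0],"translation":[0,0,0],"hand":1}]'| egrep 'pos|force'; done; python3 -c "
from h import *
plan([.54,-.147,.236]);print(sensors.observe()['wrist_torque'])"
```

```text
eef_pos: [0.541, -0.1476, 0.2359]
contact_force: [-1.2, -0.6, 8.7]
eef_pos: [0.5411, -0.1476, 0.2359]
contact_force: [-1.3, -0.9, 7.5]
eef_pos: [0.5412, -0.1477, 0.2359]
contact_force: [-0.5, -0.2, 7.7]
eef_pos: [0.5413, -0.1478, 0.236]
contact_force: [-0.7, 0.0, 7.5]
eef_pos: [0.5413, -0.1478, 0.2359]
contact_force: [-0.2, -0.6, 7.3]
eef_pos: [0.5413, -0.1477, 0.2358]
contact_force: [-0.5, 0.9, 6.6]
t 13.65 TCP [ 0.5413 -0.1477  0.2358] jaw 33.2 xaxis [ 0.0041 -0.0014 -1.    ] j7 0.4760671123476617 F [-0.5458  0.8751  6.5557] w 0.02445866987224434
shift [-0.0002  0.0013 -0.0007] rot [-0.0003  0.1531  0.1965]
[-0.1454  0.0483  0.0259]
```

```bash
python3 -m crank '[{"rotation":[-5,0,0],"translation":[0,0,0],"hand":1},{"rotation":[0,0,0],"translation":[0,0,0],"hand":1}]'| egrep 'pos|force';for k in 1 2 3 4 5; do python3 -m crank '[{"rotation":[0,0,0],"translation":[0,0.0004,0.0003],"hand":1},{"rotation":[0,0,0],"translation":[0,0,0],"hand":1}]'| egrep 'pos|force'; done
```

```text
eef_pos: [0.5413, -0.1475, 0.2358]
contact_force: [-1.1, -0.4, 5.7]
eef_pos: [0.5412, -0.1473, 0.2357]
contact_force: [0.2, -1.1, 6.0]
eef_pos: [0.5411, -0.1471, 0.2357]
contact_force: [-0.7, -1.1, 6.2]
eef_pos: [0.5411, -0.1468, 0.2357]
contact_force: [-0.2, -1.3, 5.6]
eef_pos: [0.541, -0.1466, 0.2356]
contact_force: [0.1, -2.8, 4.9]
eef_pos: [0.5409, -0.1462, 0.2355]
contact_force: [0.2, -2.0, 5.6]
```

```bash
for k in 1 2 3; do python3 -m crank '[{"rotation":[6,0,0],"translation":[0,0.0004,0.0003],"hand":1},{"rotation":[-6,0,0],"translation":[0,0,0],"hand":1},{"rotation":[-6,0,0],"translation":[0,0,0],"hand":1},{"rotation":[6,0,0],"translation":[0,0,0],"hand":1}]'| egrep 'pos|force'; done; python3 -c "
from h import *
plan([.54,-.147,.236]);print(sensors.observe()['wrist_torque'])"
```

```text
eef_pos: [0.5401, -0.1453, 0.2342]
contact_force: [0.1, -1.6, -1.4]
eef_pos: [0.5398, -0.1451, 0.234]
contact_force: [0.8, -2.3, -1.0]
eef_pos: [0.5396, -0.1448, 0.2339]
contact_force: [0.0, -2.4, -2.0]
t 16.05 TCP [ 0.5396 -0.1448  0.2339] jaw 38.4 xaxis [ 0.0006 -0.0012 -1.    ] j7 0.5518987583116388 F [ 0.0059 -2.3953 -2.0238] w 0.025027938959181817
shift [-0.0021 -0.0019 -0.0011] rot [ 0.     -0.0149  0.0754]
[-0.9306 -0.1072 -0.02  ]
```

The z dropped with no vertical force, so the blade is in the slot. Next: ease the side load, seat a little deeper, and set up a needle reading from the side camera.

```bash
python3 -m crank '[{"rotation":[0,0,0],"translation":[0.0006,-0.0005,-0.0004],"hand":1},{"rotation":[0,0,0],"translation":[0,0,0],"hand":1}]'| egrep 'pos|force'
cat >> h.py <<'E'
def gauge(name,out,n='side',zf=.084,C=(.529,-.244)):
    p,d,i=cam(n,name); N=300;m=.00025
    g=np.mgrid[:N,:N];W=[[C[0]+(N/2-r)*m,C[1]+(N/2-c)*m,zf] for r,c in((0,0),(0,N),(N,N),(N,0))]  # up=+x, right=-y
    src=np.float32([proj(i,w) for w in W]);dst=np.float32([(0,0),(N,0),(N,N),(0,N)])
    o=cv2.warpPerspective(p[:,:,::-1].copy(),cv2.getPerspectiveTransform(src,dst),(N,N),flags=cv2.INTER_CUBIC)
    cv2.imwrite('pics/'+out,o); return o
E
python3 - <<'E'
from h import *
plan([.54,-.147,.236]);print(sensors.observe()['wrist_torque'])
a=gauge('side4.png','g4.png')
# start picture, top view
import types
im=cv2.imread('pics/top0.png')[:,:,::-1]; d=np.load('pics/top0.npy')
import h; h.cam=lambda n,s=None:(im,d,cams.camera_info(n))
b=gauge('x','g0.png','top')
im2=cv2.imread('pics/side0.png')[:,:,::-1]; h.cam=lambda n,s=None:(im2,d,cams.camera_info(n))
c=gauge('x','g1.png','side')
cv2.imwrite('pics/gg.png',cv2.resize(np.hstack([b,c,a]),(798,266)))
E
```

```text
eef_pos: [0.5397, -0.1449, 0.2336]
contact_force: [-1.5, -2.6, -0.7]
t 16.25 TCP [ 0.5397 -0.1449  0.2336] jaw 38.4 xaxis [ 0.0007 -0.0012 -1.    ] j7 0.5521786955874545 F [-1.5047 -2.5603 -0.6709] w 0.024952064566521433
shift [-0.0024 -0.0019 -0.0011] rot [ 0.     -0.013   0.0809]
[-1.0262  0.0397 -0.0244]
```

View pics/gg.png

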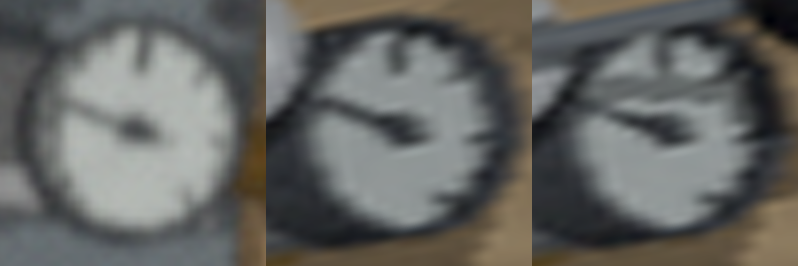

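Left: start, top view (hub (137,128), needle tip (62,100), bold mark (145,45)); about 75° to go. The middle (start, side) and right (now, side) panels agree, so the needle has not moved noticeably.

```bash
python3 -m crank '[{"rotation":[0,0,0],"translation":[0.0003,-0.0005,-0.0004],"hand":1},{"rotation":[0,0,0],"translation":[0,0,0],"hand":1}]'| egrep 'pos|force'
for k in 1 2 3; do python3 -m crank '[{"rotation":[5,0,0],"translation":[0,0,0],"hand":1},{"rotation":[5,0,0],"translation":[0,0,0],"hand":1},{"rotation":[5,0,0],"translation":[0,0,0],"hand":1},{"rotation":[5,0,0],"translation":[0,0,0],"hand":1}]'| egrep 'pos|force'; done
python3 - <<'E'
from h import *
plan([.54,-.147,.236]);print(sensors.observe()['wrist_torque'])
a=gauge('side5.png','g5.png');g=cv2.cvtColor(a,cv2.COLOR_BGR2GRAY)
for nm in('g1','g4','g5'):
    g=cv2.imread(f'pics/{nm}.png',0).astype(float);h=(405-266)/266*300,130/266*300
    th=np.arange(-110,40,2);pr=[np.mean([cv2.getRectSubPix(g.astype(np.float32),(1,1),(h[0]+r*np.sin(np.radians(t)),h[1]-r*np.cos(np.radians(t))))[0,0] for r in np.arange(32,64,2)]) for t in th]
    k=np.argsort(pr)[:4];print(nm,th[k],np.round(np.array(pr)[k]))
E
```

```text
eef_pos: [0.5398, -0.145, 0.2336]
contact_force: [-0.5, -2.9, -0.5]
eef_pos: [0.5399, -0.1445, 0.2336]
contact_force: [-0.6, -3.2, -0.5]
eef_pos: [0.5401, -0.1447, 0.2336]
contact_force: [0.0, -3.2, -1.3]
eef_pos: [0.5405, -0.1448, 0.2337]
contact_force: [1.3, -3.8, -2.1]
t 17.7 TCP [ 0.5405 -0.1448  0.2337] jaw -21.8 xaxis [ 0.0024 -0.0007 -1.    ] j7 -0.3979729912297932 F [ 1.2538 -3.821  -2.0916] w 0.024389524377165864
shift [-0.0023 -0.0022  0.0004] rot [ 0.      0.1442 -0.0174]
[-1.0842 -0.2636  0.0889]
g1 [-72 -70 -74 -68] [66. 67. 69. 71.]
g4 [-76 -74 -78 -72] [58. 60. 61. 67.]
g5 [-48 -46 -50 -44] [75. 76. 76. 78.]
```

Run:
```python
from h import *
s=cv2.imread('pics/side5.png');a=(330,195)
S=s[a[1]-45:a[1]+25,a[0]-30:a[0]+40]
cv2.imwrite('pics/c5.png',np.hstack([cv2.resize(S,(400,400),interpolation=cv2.INTER_CUBIC),cv2.resize(cv2.imread('pics/g5.png'),(400,400))]))
```

```text
(no output)
```

View pics/c5.png

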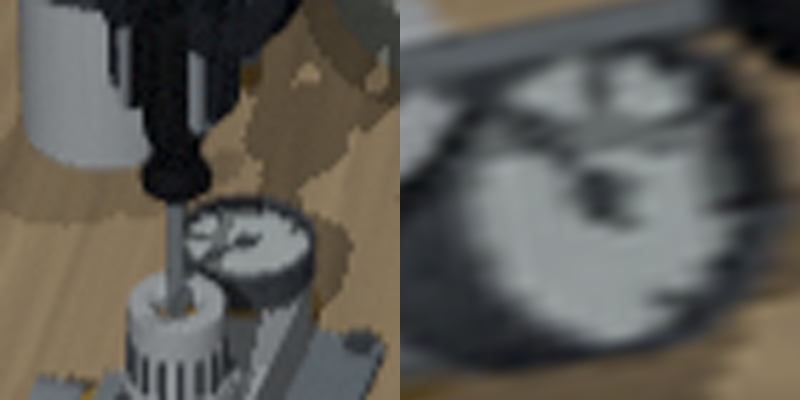

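The blade is inside the bonnet, the needle now at about −51° (tip (500,110) from hub (608,195)) and the bold mark at (598,75), so roughly 48° remain. Some of the turn went into slot slack. Continuing in smaller bites.

```bash
cat >> h.py <<'E'
def needle(tag):
    g=gauge(f's{tag}.png',f'g{tag}.png').mean(2).astype(np.float32);hb=(156.5,146.5)
    th=np.arange(-110,40,2)
    for a,b in((20,40),(30,60)):
        pr=np.array([np.mean([cv2.getRectSubPix(g,(1,1),(hb[0]+r*np.sin(np.radians(t)),hb[1]-r*np.cos(np.radians(t))))[0,0] for r in np.arange(a,b,2)]) for t in th])
        k=np.argsort(pr)[:4];print('needle',tag,(a,b),th[k],np.round(pr[k]))
E
for k in 1 2; do python3 -m crank '[{"rotation":[5,0,0],"translation":[0,0,0],"hand":1},{"rotation":[5,0,0],"translation":[0,0,0],"hand":1},{"rotation":[5,0,0],"translation":[0,0,0],"hand":1},{"rotation":[0,0,0],"translation":[0,0,0],"hand":1}]'| egrep 'pos|force';python3 -c "
from h import *
needle('6$k')
plan([.54,-.147,.236]);print(sensors.observe()['wrist_torque'])"; done
```

```text
eef_pos: [0.5406, -0.145, 0.2337]
contact_force: [1.1, -4.0, -2.8]
needle 61 (20, 40) [-32 -30 -34 -28] [71. 71. 71. 72.]
needle 61 (30, 60) [-38 -36 -34 -40] [66. 66. 67. 67.]
t 18.2 TCP [ 0.5406 -0.145   0.2338] jaw -36.5 xaxis [ 0.0026 -0.0009 -1.    ] j7 -0.6327264849416576 F [ 1.9665 -3.5547 -2.3644] w 0.024933451242183973
shift [-0.0022 -0.002   0.0008] rot [ 0.0001  0.1487 -0.0453]
[-1.354  -0.5948  0.0767]
eef_pos: [0.5405, -0.1452, 0.2338]
contact_force: [1.8, -4.2, -3.5]
needle 62 (20, 40) [-26 -24 -28 -22] [69. 69. 69. 70.]
needle 62 (30, 60) [-26 -28 -24 -30] [63. 63. 63. 64.]
t 18.65 TCP [ 0.5406 -0.1452  0.2338] jaw -51.5 xaxis [ 0.0026 -0.0011 -1.    ] j7 -0.8744149544627784 F [ 2.1101 -4.3011 -2.316 ] w 0.02434992905973265
shift [-0.0022 -0.0016  0.0011] rot [ 0.0001  0.1414 -0.0783]
[-1.5729 -0.6573  0.084 ]
```

```bash
python3 -m crank '[{"rotation":[5,0,0],"translation":[0,0,0],"hand":1},{"rotation":[5,0,0],"translation":[0,0,0],"hand":1},{"rotation":[5,0,0],"translation":[0,0,0],"hand":1},{"rotation":[0,0,0],"translation":[0,0,0],"hand":1}]'| egrep 'pos|force';python3 -c "
from h import *
needle('71')"
python3 -m crank '[{"rotation":[5,0,0],"translation":[0,0,0],"hand":1},{"rotation":[5,0,0],"translation":[0,0,0],"hand":1},{"rotation":[0,0,0],"translation":[0,0,0],"hand":1}]'| egrep 'pos|force';python3 -c "
from h import *
needle('72')
plan([.54,-.147,.236]);print(sensors.observe()['wrist_torque'])
S=cv2.imread('pics/s72.png')[150:220,300:370]
cv2.imwrite('pics/c7.png',np.hstack([cv2.resize(S,(400,400),interpolation=cv2.INTER_CUBIC),cv2.resize(cv2.imread('pics/g72.png'),(400,400))]))"
```

```text
eef_pos: [0.5405, -0.1455, 0.2338]
contact_force: [1.6, -6.2, -2.7]
needle 71 (20, 40) [-18 -20 -16 -22] [64. 64. 65. 65.]
needle 71 (30, 60) [-14 -12 -16 -10] [60. 60. 60. 60.]
eef_pos: [0.5404, -0.1457, 0.2338]
contact_force: [1.4, -5.2, -2.1]
needle 72 (20, 40) [-14 -12 -16 -10] [65. 66. 66. 66.]
needle 72 (30, 60) [-18 -16 -14 -20] [73. 73. 74. 74.]
t 19.45 TCP [ 0.5404 -0.1457  0.2338] jaw -76.5 xaxis [ 0.0025 -0.0017 -1.    ] j7 -1.279595420997206 F [ 2.4754 -6.3293 -2.003 ] w 0.02459181209616231
shift [-0.0022 -0.0007  0.0012] rot [ 0.0001  0.1269 -0.1142]
[-1.8137 -0.5564  0.065 ]
```

View pics/c7.png

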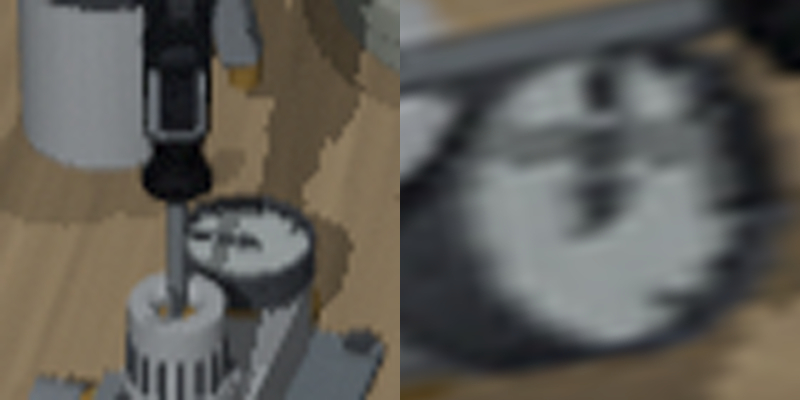

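Needle now nearly merges with the bold mark (blob at (600,65–110)), but a shadow band at y≈145 hides its middle. I'll compare the face row by row against an earlier frame, where the needle was elsewhere.

Run:
```python
from h import *
ims={k:cv2.imread(f'pics/g{k}.png',0).astype(int) for k in('4','61','71','72')}
print('cols',list(range(112,200,6)))
for r in range(40,186,8):
    print(r)
    for k in ims: print('   ',k,ims[k][r-1:r+2,112:200].mean(0).reshape(-1)[::6].astype(int))
```

```text
cols [112, 118, 124, 130, 136, 142, 148, 154, 160, 166, 172, 178, 184, 190, 196]
40
    4 [ 83  92 102 105 100  85  68  58  53  55  64  68  62  48  35]
    61 [78 76 75 77 78 73 62 55 52 58 68 73 64 47 34]
    71 [78 78 78 79 79 75 67 60 56 61 71 76 66 47 32]
    72 [79 78 78 79 80 75 64 55 50 52 59 63 56 44 34]
48
    4 [ 96 117 129 126 111  92  81  85  98 111 121 121 101  73  48]
    61 [ 77  90 103 108 102  90  81  85  97 109 119 119 100  72  48]
    71 [ 83  96 107 110 107  97  89  87  95 105 118 118 100  71  47]
    72 [ 84  96 106 107 101  88  73  69  72  79  91  96  86  65  46]
56
    4 [129 141 144 133 111  90  82  95 117 135 146 145 130 111  95]
    61 [102 122 138 138 117  91  81  94 116 134 146 146 131 112  96]
    71 [126 140 146 139 122 103  95 104 124 139 147 145 129 110  95]
    72 [126 140 146 135 107  75  53  54  70  90 111 124 123 110  95]
64
    4 [146 146 145 134 111  87  78  90 113 132 142 144 141 139 136]
    61 [107 119 131 133 115  89  77  89 112 131 142 144 142 140 136]
    71 [145 145 143 134 117 101  95 106 123 137 144 144 141 139 135]
    72 [145 147 147 1
[... 3528 characters left out ...]
153]
    71 [149 146 144 135 115  91  79  88 114 140 154 153 149 149 150]
    72 [147 139 130 116  96  80  80  94 119 141 153 152 149 149 150]
176
    4 [148 148 148 148 149 152 154 156 155 154 151 150 150 150 151]
    61 [149 148 148 147 143 139 138 135 134 136 143 147 149 149 150]
    71 [147 142 132 123 114 112 116 127 140 148 150 149 149 149 150]
    72 [145 138 124 113 108 112 122 134 144 149 150 148 148 149 150]
184
    4 [148 148 149 149 150 150 150 150 149 149 148 148 149 149 151]
    61 [148 148 148 148 148 150 151 152 153 154 151 150 149 150 151]
    71 [146 145 144 144 147 150 153 154 152 150 148 148 149 149 150]
    72 [147 146 144 144 147 150 153 153 152 150 149 149 149 150 150]
```

Row-by-row, the needle (head near (160,68), tail near (136,176)) runs at about +4 to +12° in the rectified frame; the mark is at about +6.4°. So it's on the mark within my reading error. I'll unload, withdraw and take a clear look from above before hanging the driver back.

```bash
python3 -m crank '[{"rotation":[-3,0,0],"translation":[0,0,0.001],"hand":1},{"rotation":[0,0,0],"translation":[-0.004,0,0],"hand":1},{"rotation":[0,0,0],"translation":[-0.008,0,0],"hand":1},{"rotation":[0,0,0],"translation":[-0.02,0,0],"hand":1},{"rotation":[0,0,0],"translation":[-0.035,0,0],"hand":1},{"rotation":[0,0,0],"translation":[-0.035,0,0],"hand":1},{"rotation":[0,0,0],"translation":[0,0,0],"hand":1}]'
python3 -c "
from h import *
plan([.5362,.1845,.335],80.4);print(sensors.observe()['joints'])"
```

```text
time_s: 20.15
eef_pos: [0.543, -0.1443, 0.3418]
orientation: [1.134, 1.56, -0.149]
contact_force: [1.0, 0.4, -0.5]
width: 0.0246
t 20.15 TCP [ 0.543  -0.1443  0.3418] jaw -73.5 xaxis [ 0.0103 -0.0016 -0.9999] j7 -1.1845242203505824 F [ 1.0358  0.4379 -0.5149] w 0.024614042837812936
shift [ 0.0062  0.0866 -0.3173] rot [26.0536  0.1254 -0.5906]
[ 0.6248  0.2583 -0.499   1.6631  0.1296  1.2426 -1.1845]
```

```bash
for k in 1 2; do python3 -m crank '[{"rotation":[-8.5,0,0],"translation":[0,0,0],"hand":1},{"rotation":[-8.5,0,0],"translation":[0,0,0],"hand":1},{"rotation":[-8.5,0,0],"translation":[0,0,0],"hand":1},{"rotation":[-8.5,0,0],"translation":[0,0,0],"hand":1},{"rotation":[-8.5,0,0],"translation":[0,0,0],"hand":1},{"rotation":[-8.5,0,0],"translation":[0,0,0],"hand":1},{"rotation":[-8.5,0,0],"translation":[0,0,0],"hand":1},{"rotation":[-8.5,0,0],"translation":[0,0,0],"hand":1}]' >/dev/null; done
python3 -m crank '[{"rotation":[-8.5,0,0],"translation":[0,0,0],"hand":1},{"rotation":[-8.5,0,0],"translation":[0,0,0],"hand":1},{"rotation":[-1,0,0],"translation":[0,0,0],"hand":1},{"rotation":[0,0,0],"translation":[0,0,0],"hand":1}]'
python3 -c "
from h import *
plan([.5355,.1848,.335],80.4)"
```

```text
time_s: 22.15
eef_pos: [0.5399, -0.145, 0.3356]
orientation: [-0.797, 1.57, 0.603]
contact_force: [-0.6, 0.2, -0.9]
width: 0.0245
t 22.15 TCP [ 0.5399 -0.145   0.3356] jaw 80.2 xaxis [ 0.0008  0.0005 -1.    ] j7 1.3532661533624721 F [-0.6474  0.1966 -0.8541] w 0.02452794668375705
shift [0.0008 0.0603 0.3243] rot [-0.1837  0.0381  0.0392]
```

```bash
python3 -m crank '[{"rotation":[0,0,0],"translation":[0,0.0075,0.0405],"hand":1},{"rotation":[0,0,0],"translation":[0,0.0075,0.0405],"hand":1},{"rotation":[0,0,0],"translation":[0,0.0075,0.0405],"hand":1},{"rotation":[0,0,0],"translation":[0,0.0075,0.0405],"hand":1},{"rotation":[0,0,0],"translation":[0,0.0075,0.0405],"hand":1},{"rotation":[0,0,0],"translation":[0,0.0075,0.0405],"hand":1},{"rotation":[0,0,0],"translation":[0,0.0075,0.0405],"hand":1},{"rotation":[0,0,0],"translation":[0,0.0075,0.0405],"hand":1}]' >/dev/null
python3 -m crank '[{"rotation":[0,0,0],"translation":[0,0,0],"hand":1},{"rotation":[0,0,0],"translation":[0,0,0],"hand":1}]'
python3 - <<'E'
from h import *
plan([.5355,.1848,.265],80.4)
a=gauge('t8.png','g8t.png','top');b=gauge('s8.png','g8s.png','side');
p=cv2.imread('pics/t8.png');print(p[230:250:5,400:415:5].mean(2))
cv2.imwrite('pics/c8.png',cv2.resize(np.hstack([a,b]),(800,400),interpolation=cv2.INTER_CUBIC))
E
```

```text
time_s: 23.15
eef_pos: [0.5345, 0.1856, 0.3356]
orientation: [-1.611, 1.57, -0.207]
contact_force: [0.5, -0.8, -2.3]
width: 0.0247
t 23.15 TCP [0.5345 0.1856 0.3356] jaw 80.4 xaxis [ 0.0012 -0.0002 -1.    ] j7 0.7232210476273757 F [ 0.545  -0.7556 -2.2824] w 0.02474835173578157
shift [ 0.0707 -0.001  -0.0007] rot [ 0.036  -0.0027  0.0682]
[[ 69.6667 113.     108.    ]
 [122.     123.3333 116.3333]
 [124.6667  95.3333 118.3333]
 [121.6667 124.     123.6667]]
```

View pics/c8.png

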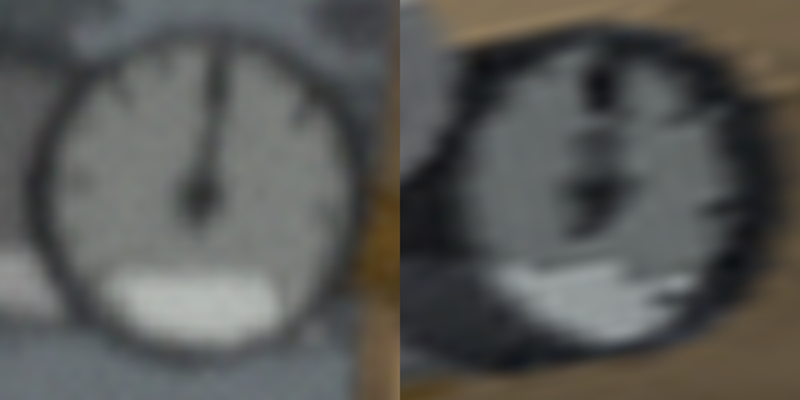

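Top view of the gauge: hub (203,195), needle through (210,130), in line with the bold mark at (218,72): on the mark within about 1–2°. Now hanging the driver back.

```bash
python3 -m crank '[{"rotation":[0,0,0],"translation":[0.03,-0.001,-0.0007],"hand":1},{"rotation":[0,0,0],"translation":[0.04,0,0],"hand":1},{"rotation":[0,0,0],"translation":[0.04,0,0],"hand":1},{"rotation":[0,0,0],"translation":[0,0,0],"hand":1},{"rotation":[0,0,0],"translation":[0,0,0],"hand":1},{"rotation":[0,0,0],"translation":[0,0,0],"hand":1}]'
python3 -c "
from h import *
plan([.5355,.1848,.1455],80.4)"
```

```text
time_s: 23.85
eef_pos: [0.5379, 0.1831, 0.2279]
orientation: [-1.243, 1.566, 0.158]
contact_force: [0.3, 0.1, -2.1]
width: 0.0248
t 23.85 TCP [0.5379 0.1831 0.2279] jaw 80.3 xaxis [ 0.0047  0.0007 -1.    ] j7 0.6421011909195625 F [ 0.3024  0.0525 -2.1461] w 0.02475823528724359
shift [0.0824 0.003  0.0012] rot [-0.1371  0.0874  0.2582]
```

```bash
python3 -m crank '[{"rotation":[0,0.08,0.25],"translation":[0.004,0.0025,0.0012],"hand":1},{"rotation":[0,0,0],"translation":[0,0,0],"hand":1},{"rotation":[0,0,0],"translation":[0.008,0,0],"hand":1},{"rotation":[0,0,0],"translation":[0.008,0,0],"hand":1},{"rotation":[0,0,0],"translation":[0,0,0],"hand":1}]'
python3 -c "
from h import *
plan([.5355,.1848,.1455],80.4)"
```

```text
time_s: 24.35
eef_pos: [0.5332, 0.1839, 0.2041]
orientation: [2.085, 1.565, -2.796]
contact_force: [0.2, -0.4, -2.4]
width: 0.0246
t 24.35 TCP [0.5332 0.1839 0.2041] jaw 80.4 xaxis [-0.0054 -0.0019 -1.    ] j7 0.6209525677696516 F [ 0.2465 -0.3524 -2.3505] w 0.024554162407415793
shift [ 0.0586 -0.0024  0.0014] rot [-0.0485 -0.1606 -0.2846]
```

```bash
python3 -m crank '[{"rotation":[0,-0.1,-0.2],"translation":[0.005,-0.0015,0.001],"hand":1},{"rotation":[0,0,0],"translation":[0.012,0,0],"hand":1},{"rotation":[0,0,0],"translation":[0.012,0,0],"hand":1},{"rotation":[0,0,0],"translation":[0,0,0],"hand":1},{"rotation":[0,0,0],"translation":[0,0,0],"hand":1}]'
python3 -c "
from h import *
plan([.5355,.1848,.1455],80.4)"
```

```text
time_s: 24.85
eef_pos: [0.5353, 0.1852, 0.1759]
orientation: [1.67, 1.57, 3.073]
contact_force: [0.1, 0.3, -0.3]
width: 0.0243
t 24.85 TCP [0.5353 0.1852 0.1759] jaw 80.4 xaxis [-0.0006  0.     -1.    ] j7 0.5931973774346716 F [ 0.1231  0.3465 -0.325 ] w 0.024307120208085602
shift [ 0.0304 -0.0003 -0.0004] rot [-0.034  -0.0034 -0.0345]
```

```bash
python3 -m crank '[{"rotation":[0,0,0],"translation":[0.01,0,0],"hand":1},{"rotation":[0,0,0],"translation":[0.01,0,0],"hand":1},{"rotation":[0,0,0],"translation":[0.007,0,0],"hand":1},{"rotation":[0,0,0],"translation":[0.002,0,0],"hand":1},{"rotation":[0,0,0],"translation":[0,0,0],"hand":1},{"rotation":[0,0,0],"translation":[0,0,0],"hand":1}]'
for k in 1 2; do python3 -m crank '[{"rotation":[0,0,0],"translation":[0.0008,0,0],"hand":1},{"rotation":[0,0,0],"translation":[0,0,0],"hand":1}]'| egrep 'pos|force'; done
```

```text
time_s: 25.45
eef_pos: [0.5359, 0.1855, 0.1478]
orientation: [-1.044, 1.57, 0.359]
contact_force: [-0.4, 1.0, -1.5]
width: 0.0249
eef_pos: [0.5359, 0.1853, 0.147]
contact_force: [1.4, 0.4, -1.2]
eef_pos: [0.5357, 0.1851, 0.146]
contact_force: [0.8, -0.5, -1.4]
```

```bash
for k in 1 2; do python3 -m crank '[{"rotation":[0,0,0],"translation":[0.0006,0,0],"hand":1},{"rotation":[0,0,0],"translation":[0,0,0],"hand":1}]'| egrep 'pos|force'; done
python3 -m crank '[{"rotation":[0,0,0],"translation":[0,0,0],"hand":0.6},{"rotation":[0,0,0],"translation":[0,0,0],"hand":0.5},{"rotation":[0,0,0],"translation":[0,0,0],"hand":0.4},{"rotation":[0,0,0],"translation":[0,0,0],"hand":0.3},{"rotation":[0,0,0],"translation":[0,0,0],"hand":0.3},{"rotation":[0,0,0],"translation":[0,0,0],"hand":0.3}]'
```

```text
eef_pos: [0.5357, 0.1852, 0.1453]
contact_force: [-0.1, 0.2, -1.1]
eef_pos: [0.5357, 0.1852, 0.1447]
contact_force: [0.1, -0.1, -0.7]
time_s: 26.85
eef_pos: [0.5358, 0.1853, 0.1448]
orientation: [-1.181, 1.57, 0.221]
contact_force: [0.1, -0.2, -0.1]
width: 0.0597
```

```bash
python3 -m crank '[{"rotation":[0,0,0],"translation":[-0.015,0,0],"hand":0.3},{"rotation":[0,0,0],"translation":[-0.025,0,0],"hand":0.3},{"rotation":[0,0,0],"translation":[-0.03,0,0],"hand":0.3},{"rotation":[0,0,0],"translation":[-0.035,0,0],"hand":0.3},{"rotation":[0,0,0],"translation":[-0.04,0,0],"hand":0.3},{"rotation":[0,0,0],"translation":[-0.04,0,0],"hand":0.3},{"rotation":[0,0,0],"translation":[-0.01,0,-0.02],"hand":0.3},{"rotation":[0,0,0],"translation":[0,0.01,-0.04],"hand":0.3}]' | egrep 'pos|force'
python3 -m crank '[{"rotation":[0,0,0],"translation":[0,0.01,-0.04],"hand":0.3},{"rotation":[0,0,0],"translation":[0,0.01,-0.04],"hand":0.3},{"rotation":[0,0,0],"translation":[0,0.01,-0.04],"hand":0.3},{"rotation":[0,0,0],"translation":[0,0.01,-0.04],"hand":0.3},{"rotation":[0,0,0],"translation":[0,0.01,-0.04],"hand":0.3},{"rotation":[0,0,0],"translation":[0,0.01,-0.04],"hand":0.3},{"rotation":[0,0,0],"translation":[0,0,0],"hand":0.3},{"rotation":[0,0,0],"translation":[0,0,0],"hand":0.3}]' | egrep 'pos|force'
python3 - <<'E'
from h import *
cam('top','t9.png');cam('side','s9.png')
t=cv2.imread('pics/t9.png')[120:300,130:450];s=cv2.imread('pics/s9.png')[170:410,130:390]
cv2.imwrite('pics/c9.png',np.hstack([cv2.resize(t,(426,240)),cv2.resize(s,(374,345))[:240]]) if 0 else np.vstack([cv2.resize(t,(533,300)),cv2.resize(s[:150],(533,300))]))
E
```

```text
eef_pos: [0.5171, 0.1312, 0.3437]
contact_force: [-0.1, -0.7, -0.7]
eef_pos: [0.4162, -0.0992, 0.3404]
contact_force: [0.1, 0.5, 0.6]
```

View pics/c9.png

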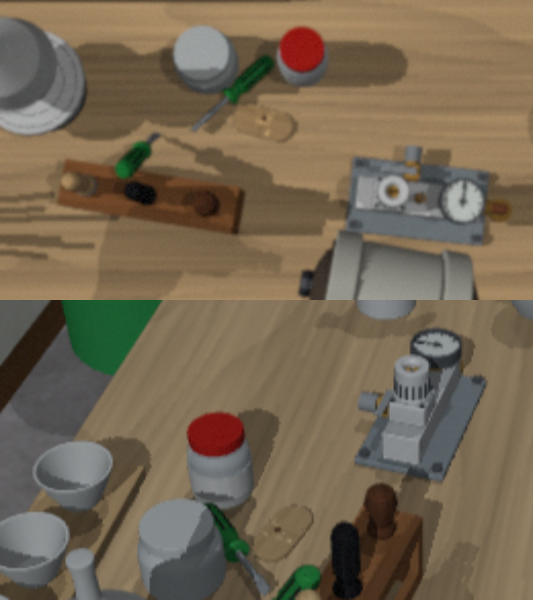

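Top: black handle upright in the middle hole at (139,192), file and awl in place, needle along the bold mark. Side: handle upright at (346,560), arm clear of everything.

```bash
python3 -c "
from h import *
print(env.sign_off())"
```

```text
the job is handed in; nothing more can be done
None
```

I took the black screwdriver from the rack's middle hole, turned the adjuster clockwise until the needle reached the bold mark, hung it back in the same hole and handed the job in, at about 29 s on the robot's clock.

- **Finding the slot:** Turning the blade alone at the measured centre found nothing. It dropped in after I moved it about 2 mm sideways with small twists. The force readings stayed under about 9 N throughout.
- **Turning:** The wrist turned about 115° for about 75° of needle travel. The first 35° or so did not move the needle, which is more than I expect from slot play alone, and I did not find out why. I therefore went by the needle in the camera pictures.
- **Last checks:** After withdrawing the blade, a clear top view showed the needle on the bold mark within about 1–2°. The final pictures show the screwdriver upright in its hole, the file and awl in place, and the gripper open and clear.
- **Unexplained:** The two green look-alikes seemed to be standing in the first pictures but were lying on the bench by 5.3 s. The arm had stayed well above them and I saw no contact force. I left them alone.

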